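# Peel the clinging cover tray off the nested pile and present it over the banding wheel

## Robot

A 6-joint arm with a two-finger parallel gripper is mounted at the origin on the work surface. World frame = base frame: x ahead of the robot, y to its left, z up, the work surface at z = 0. Lengths are in m, angles in rad, forces in N, time in s.
With the tool pointing down it reaches from about 0.225 to 0.875 m from the base axis. Payload 3.4 kg.
Tool frame: the origin (TCP) lies at the very end of the fingers, on their centre line; the grasp point (between the pads) lies 19 mm behind it; z points along the fingers, y is the line along which they close (so a half turn about z gives the same grasp; the last joint's range is limited). The gripper opens to 85 mm and grips with 20 to 120 N. Pads are 22 mm wide; open, the fingers measure 114 mm over their backs; the gripper's body (76 mm by 85 mm) begins 54 mm behind the grasp point. The pads swing forward as they close: fully open they stand 13 mm farther back than shut.
Start: joints at [0.987, 0.276, 1.505, -0, 1.361, -0.121], TCP at [0.257, 0.515, 0.231] pointing down, gripper open.
Joint ranges: [-2.89, 2.89], [-0.75, 2.08], [0.22, 2.7], [-1.18, 4.32], [0.11, 2.71], [-2.7, 2.7]. Speed limits (rad/s): [2.57, 2.57, 3.14, 3.14, 3.14, 3.14].

## Interface

Orientations are given as a unit quaternion [w, x, y, z].
In Python, from rig import get_state, optics, sign_off gives the robot as it stands.
- The arm moves only by the tool send_rows, never from a script. Its argument "increments" is a list of rows, each an object with "gripper": the gripper's target within -1 to 1 (shut at 1, half-way at 0, fully open at -1); "linear": the shift along the world's x, y, z in m, a list of three; "delta_rot": the turn, a rotation vector about the world's x, y, z in rad, a list of three. In form: [{"gripper": gripper, "linear": [dx, dy, dz], "delta_rot": [rx, ry, rz]}, ...]. A call has 1 to 8 rows; each row is the pose to reach, as a shift and turn from the pose commanded when the call began; what a row does not reach only later rows make up. A row lasts 1/10 s, in which the tool goes at most 50 mm and 8.59 degrees, less where a joint would pass 70% of its speed; a pose out of reach is approached as far as the arm can. A call with a gripper value outside its range is refused whole. The fingers move at their own pace and stop on an object; "newtons" is the grip in N (left out, the last holds). Time passes only in rows, so rows that repeat a pose let the fingers close. It gives the time, the measured TCP pose, the force, the opening and the grip force at its end, in the units of the state.
- get_state(): the state, without advancing time (a new reading comes with each control period).
- optics.get_image(name): name is "scene" or "side" or "wrist"; returns a dict with "pixels" (384x512x3 uint8, blue, green, red), "K" (3x3 intrinsics, pixels), "rvec" (rotation vector, rad) and "tvec" (3), from world to camera coordinates, as OpenCV has them; the wrist camera has in their place "T_tool_cam" (4x4, takes a point from camera to tool coordinates, whose origin is the TCP and whose axes are the flange's). Camera axes: x right, y down, z forward; pixel columns grow to the right and rows downward; lengths in m; the calibration is good to about 2 mm. A picture is of the moment at which its call begins: read the wrist's pose just before it. There is no depth.
- sign_off(): hands the job in; it is judged then, once.
The state is a dict: "clock": time; "qpos": joint angles; "qd": joint speeds; "effort": joint torques, N m; "position": TCP position; "ee_rot": TCP orientation; "contact_force": force on the tool from outside, world axes, zero at the start; "moment": the same for the moment, N m; "width": finger opening in m; "gripper_force": force on a finger pad.
Only numpy, scipy, OpenCV 4.12 (cv2) and the standard library are available. Lean on these libraries where they do the work, as an engineer would, in place of code of your own. Each camera call takes 0.05 s, during which the arm holds its last target. There are 200 camera calls.

## Task

The green tray on top of the nested pile is stuck to it with dabs of dried slip: take it by its orange corner ear and peel it, tilting that corner up first by about a finger's width while the diagonally opposite corner still rests in the pile, pause there a moment, and only then lift the tray right off, leaving the dark trays undisturbed in their cradle. Carry it over the banding wheel and finish while holding it there in the gripper, level and still, centred over the plaster disc and about a hand's width above it; do not put it down or let go. Leave the pots, tools and everything else on the bench where they are.

Things in the scene. Friction and masses are not known exactly. Their poses are not given: they have to be found in the camera images.
- cover: Green tray, rim 188 x 138 mm (long side along its x), 40 mm tall, 0.2 kg, nested on the dark pile, its rim 12 mm above the next. Origin: centre of its floor's underside (four 9 mm feet stand below it); z up out of the tray. Floor 150 x 100 mm, walls sloping outward to an upright 10 mm rim band. An orange ear stands on the rim at its -x +y corner.
- ear (a point): Grip point of the orange ear, at (-87, 62, 62) mm in the tray's frame: 14 mm below the ear's top, 22 mm above the rim. The ear is an upright plate 10 mm thick, 28 mm wide, 36 mm tall. Its flat faces look along the diagonal, one to the tray's middle, one outward: pinch it along the level line from here towards the tray's middle. Both sides are free down to the rim.
- ear_corner (a point): Outer top corner of the tray's rim beside the ear, at (-94, 69, 40) mm in the tray's frame.
- far_corner (a point): The diagonally opposite outer top corner of the tray's rim, at (94, -69, 40) mm in the tray's frame; it is to stay down while the ear's corner is first raised.
- pile: Three dark trays stuck firmly together as one piece, 188 x 138 x 64 mm, 0.75 kg, loose on the cradle. Origin: centre of its underside; axes as the green tray's, whose origin is 36 mm above this. On it, two at each long side, sit four sprung brown dabs that rub on the green rim band; each resists with about 1 N and lets go once the rim is some 10 mm up past it.
- cradle: Fixed plywood board 226 x 176 x 18 mm with low wooden cleats that keep the pile from sliding. Origin: centre of its underside, on the bench.
- wheel: Fixed potter's banding wheel: dark iron turntable 200 mm in diameter with a pale plaster disc (190 mm) on it, 75 mm tall in all. It does not turn. Origin: centre of its underside, on the bench.
- bat_top (a point): Centre of the top of the plaster disc, 75 mm above the bench.
- bowl: Bystander: grey-green stoneware bowl, 124 mm wide, 60 mm tall.
- teacup: Bystander: dark brown cup, 72 mm wide, 70 mm tall, about midway between the pile and the wheel.
- mug: Bystander: cream mug, 80 mm wide, 85 mm tall.
- glaze_jar: Bystander: closed jar, 64 mm wide, 90 mm tall.
- brush: Bystander: brush lying on the bench in front of the robot.
- modelling_tool: Bystander: slim wooden modelling knife, 215 mm long, lying on the bench at the left.
- kiln_post: Bystander: cream kiln post, 40 mm wide, 50 mm tall.
There are look-alikes about, which are no part of the job. What is shaped like the wheel but turquoise is not meant. Leave any yellow look-alike of the cover alone.

How it is judged:
By the outcome, as a careful person would: the job done as asked, in the order asked, and still so for the second after the job is handed in, while the arm keeps its last pose, push and grip.
It also fails if it takes over 48 s, if anything falls off the work surface, if the arm or the gripper's body presses on something with over 40 N, if the wrist force passes 120 N, or if a joint passes its speed limit or range.

## Working session

There is one attempt and no reset: what is moved stays moved. The work goes in short steps, Python scripts to look and compute and a tool call to move; the robot and the scene stay as the last step left them, time stands still between calls to the robot, and variables do not carry over. Pictures are saved under pics/ and viewed, at most 10 in all, crops included, and the job is handed in when it is done.

Besides the shell and the picture viewer there is one more tool, called after "Emit:" by a JSON object that holds its "api" and its "payload", one argument or row to a line. send_rows: Moves the arm, as the interface text tells. Its arguments: {"type":"object","properties":{"increments":{"type":"array"},"newtons":{"type":"number"}},"required":["increments"]}

```bash
mkdir -p pics
cat > h.py <<'E'
import numpy as np, cv2
from rig import get_state, optics, sign_off
def cam(n):
    im=optics.get_image(n); R=cv2.Rodrigues(np.array(im.get('rvec',[0,0,0.]),float))[0]
    return im['pixels'],np.array(im['K']),R,np.array(im.get('tvec',[0,0,0.]),float).ravel()
def ray(uv,K,R,t,z):
    d=R.T@np.linalg.inv(K)@np.array([uv[0],uv[1],1.]); c=-R.T@t
    return c+d*(z-c[2])/d[2]
def proj(P,K,R,t):
    p=K@(R@np.array(P)+t); return p[:2]/p[2]
E
python3 - <<'E'
from h import *
s=get_state(); print({k:np.round(v,3).tolist() for k,v in s.items()})
for n in('scene','side'):
    p,K,R,t=cam(n); cv2.imwrite(f'pics/{n}0.png',cv2.resize(p,(800,600))); cv2.imwrite(f'/tmp/{n}.png',p); np.savez(f'/tmp/{n}.npz',K=K,R=R,t=t); print(n,-R.T@t,R[2])
E
```

```text
{'clock': 0.0, 'qpos': [0.987, 0.277, 1.506, 0.0, 1.361, -0.121], 'qd': [0.0, -0.002, -0.001, -0.0, 0.0, 0.0], 'effort': [0.002, -41.678, -24.581, 0.0, 0.011, 0.0], 'position': [0.256, 0.514, 0.23], 'ee_rot': [-0.0, 0.229, 0.973, -0.001], 'contact_force': [-0.099, 0.372, -0.29], 'moment': [-0.029, -0.006, -0.008], 'gripper_force': 0.0, 'width': 0.085}
scene [1.36831397 0.37572922 1.26393401] [-0.56005735 -0.25740117 -0.78745184]
side [ 0.26670275 -0.93712998  0.7634476 ] [ 0.2233392   0.78164247 -0.58236986]
```

View pics/scene0.png

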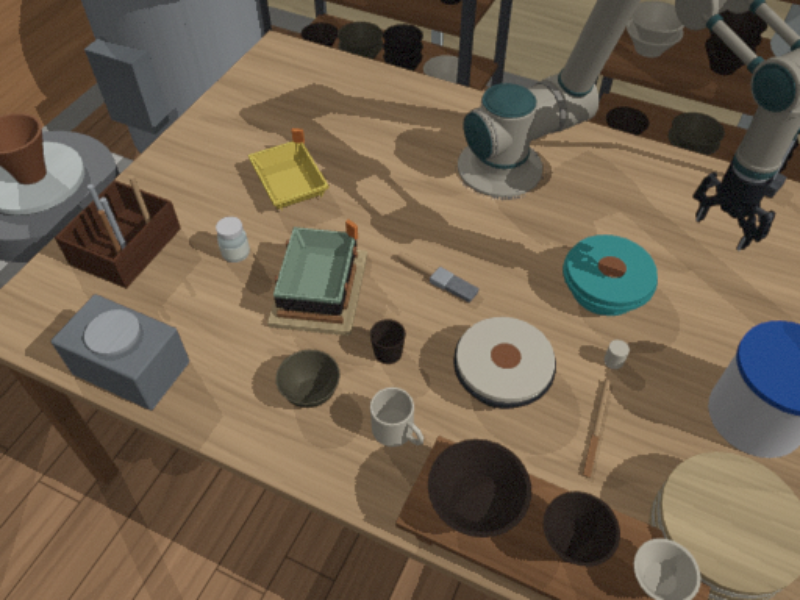

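View pics/side0.png

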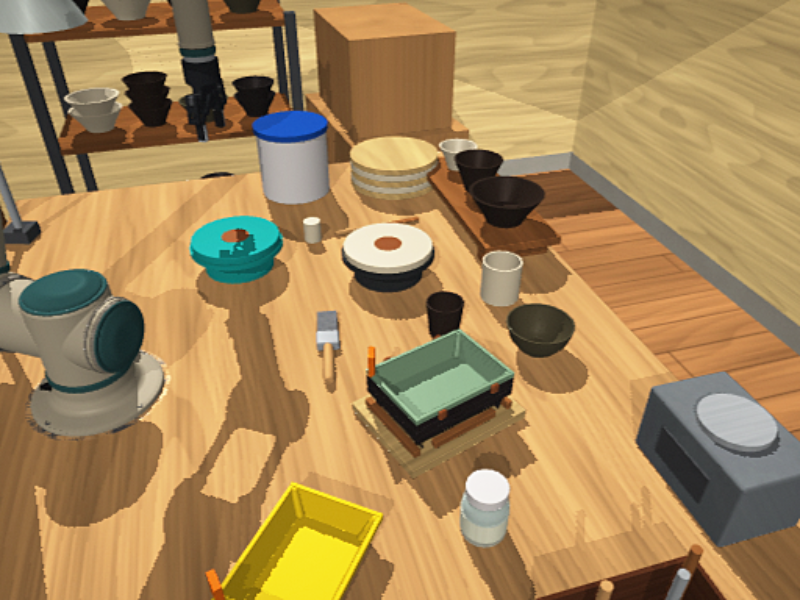

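The scene view shows the green tray at (318,262) with its ear at (352,230), and the white wheel at (505,360). In the side view the tray is at (440,375), the ear at (371,362) and the wheel at (388,250). Next I measure them.

```bash
cat > m.py <<'E'
from h import *
D={}
for n,box,wb in(('scene',(150,135,245,215),(285,195,360,262)),('side',(220,205,340,285),(212,138,284,178))):
    p=cv2.imread(f'/tmp/{n}.png');z=np.load(f'/tmp/{n}.npz');C=(z['K'],z['R'],z['t'])
    h=cv2.cvtColor(p,cv2.COLOR_BGR2HSV)
    def m(lo,hi,b):
        k=cv2.inRange(h,lo,hi);o=np.zeros_like(k);o[b[1]:b[3],b[0]:b[2]]=k[b[1]:b[3],b[0]:b[2]]
        c=max(cv2.findContours(o,0,2)[0],key=cv2.contourArea);return o,c
    o,c=m((45,35,50),(95,160,255),box); hull=cv2.convexHull(c)
    q=cv2.approxPolyDP(hull,4,True)[:,0]
    print(n,'green',cv2.contourArea(c)); 
    for a in q: print(a,np.round(ray(a,*C,.094),3))
    o,c=m((5,190,120),(17,255,255),(box[0],box[1]-15,box[2],box[3]-40 if n=='scene' else 238))
    e=c[:,0].mean(0); r=cv2.minAreaRect(c); print('ear',e,cv2.boundingRect(c),np.round(ray(r[0],*C,.112),3))
    o,c=m((0,0,110),(40,75,255),wb); el=cv2.fitEllipse(cv2.convexHull(c)); print('wheel',el,np.round(ray(el[0],*C,.075),4))
    D[n]=(C,np.array(r[0]))
    v=p[box[1]-15:box[3]+10,box[0]-10:box[2]+20]; cv2.imwrite(f'pics/{n}_crop.png',cv2.resize(v,None,fx=5,fy=5,interpolation=cv2.INTER_CUBIC))
P=[C[0]@np.c_[C[1],C[2]] for C,_ in D.values()]
X=cv2.triangulatePoints(P[0],P[1],*[d[1].reshape(2,1) for d in D.values()]);print('ear tri',(X[:3]/X[3]).ravel())
E
python3 m.py
```

```text
scene green 1756.5
[189 146] [ 0.474 -0.304  0.094]
[226 153] [ 0.449 -0.176  0.094]
[217 193] [ 0.611 -0.122  0.094]
[176 190] [ 0.656 -0.245  0.094]Traceback (most recent call last):
  File "m.py", line 13, in <module>
    o,c=m((5,190,120),(17,255,255),(box[0],box[1]-15,box[2],box[3]-40 if n=='scene' else 238))
        ~^^^^^^^^^^^^^^^^^^^^^^^^^^^^^^^^^^^^^^^^^^^^^^^^^^^^^^^^^^^^^^^^^^^^^^^^^^^^^^^^^^^^^
  File "m.py", line 8, in m
    c=max(cv2.findContours(o,0,2)[0],key=cv2.contourArea);return o,c
ValueError: max() iterable argument is empty
```

```bash
sed -i 's/(5,190,120),(17,255,255)/(2,150,90),(20,255,255)/' m.py; sed -i "s/(box\[0\],box\[1\]-15,box\[2\],box\[3\]-40 if n=='scene' else 238)/(215,135,235,160) if n=='scene' else (230,215,245,245)/" m.py
python3 m.py
```

```text
scene green 1756.5
[189 146] [ 0.474 -0.304  0.094]
[226 153] [ 0.449 -0.176  0.094]
[217 193] [ 0.611 -0.122  0.094]
[176 190] [ 0.656 -0.245  0.094]
ear [223.94117647 145.58823529] (221, 141, 8, 12) [ 0.438 -0.184  0.112]
wheel ((323.5070495605469, 229.24375915527344), (53.821292877197266, 63.539573669433594), 107.16313171386719) [0.582  0.2246 0.075 ]
side green 2949.5
[328 238] [ 0.65  -0.252  0.094]
[268 271] [ 0.476 -0.317  0.094]
[237 242] [ 0.433 -0.205  0.094]
[241 233] [ 0.451 -0.175  0.094]
[293 210] [ 0.607 -0.123  0.094]
ear [236.35714286 232.35714286] (235, 221, 5, 21) [ 0.439 -0.186  0.112]
wheel ((247.7481231689453, 158.37249755859375), (32.617820739746094, 57.408607482910156), 89.25040435791016) [0.5721 0.2037 0.075 ]
ear tri [ 0.43834426 -0.18444545  0.11148247]
```

View pics/scene_crop.png

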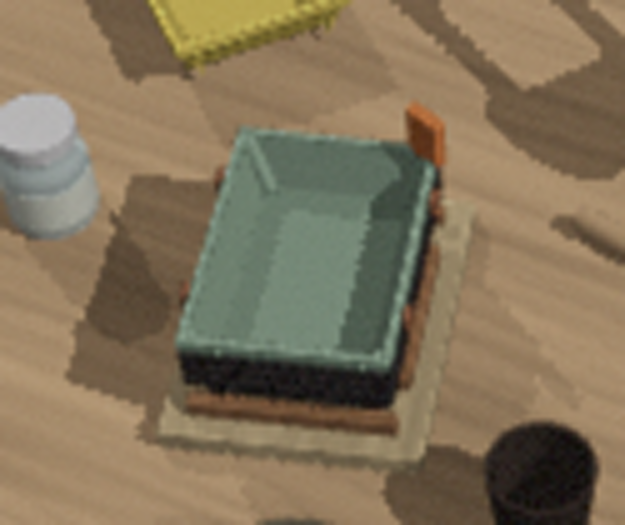

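View pics/side_crop.png

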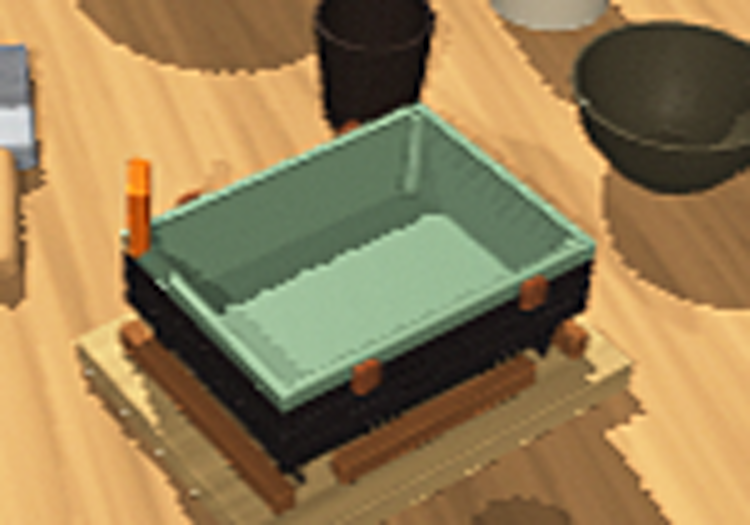

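Emit:
{"api": "send_rows", "payload": {
  "increments": [
    {"gripper":-1,"linear":[0.045,-0.05,0.0],"delta_rot":[0,0,-0.14]},
    {"gripper":-1,"linear":[0.07,-0.1,0.0],"delta_rot":[0,0,-0.28]},
    {"gripper":-1,"linear":[0.1,-0.15,0.0],"delta_rot":[0,0,-0.42]},
    {"gripper":-1,"linear":[0.12,-0.2,0.0],"delta_rot":[0,0,-0.56]},
    {"gripper":-1,"linear":[0.14,-0.245,0.0],"delta_rot":[0,0,-0.7]},
    {"gripper":-1,"linear":[0.16,-0.29,0.0],"delta_rot":[0,0,-0.84]},
    {"gripper":-1,"linear":[0.17,-0.335,0.0],"delta_rot":[0,0,-0.9]},
    {"gripper":-1,"linear":[0.18,-0.38,0.0],"delta_rot":[0,0,-1.0]}
  ]
}}

```text
clock: 0.9
position: [0.431, 0.1567, 0.2311]
ee_rot: [0.0, 0.669, 0.743, 0.0]
contact_force: [0.5, -0.3, 0.1]
width: 0.0855
gripper_force: 0.0
```

Run:
```python
from h import *
for n,uv,b in(('scene',(323.2,227.8),(285,195,360,262)),('side',(248.3,155.8),(205,135,290,190))):
    p=cv2.imread(f'/tmp/{n}.png');z=np.load(f'/tmp/{n}.npz');C=(z['K'],z['R'],z['t'])
    h=cv2.cvtColor(p,cv2.COLOR_BGR2HSV)
    # brown centre spot inside disc
    x,y=map(int,uv); w=h[y-9:y+10,x-13:x+14]; k=cv2.inRange(w,(0,110,40),(20,255,220)); ys,xs=np.nonzero(k)
    c=(xs.mean()+x-13,ys.mean()+y-9); print(n,'spot',k.astype(bool).sum(),c,np.round(ray(c,*C,.075),4))
    # predicted disc outline about candidate, vs. measured plaster extents along centre row/col
    a=np.linspace(0,2*np.pi,60)
    P=np.array([proj((.58+.095*np.cos(t),.222+.095*np.sin(t),.075),*C) for t in a]); print('pred box',P.min(0),P.max(0))
    k=cv2.inRange(h,(0,0,110),(40,80,255)); print('row',[i for i in range(b[0]-10,b[2]+10) if k[y+5,i]][::60] , 'sat row',h[y+5,b[0]-5:b[2]+5:4,1].tolist(),'sat col',h[b[1]-5:b[3]+5:2,x+16,1].tolist(),h[b[1]-5:b[3]+5:2,x+16,2].tolist())
```

```text
scene spot 219 (np.float64(323.37899543378995), np.float64(227.32876712328766)) [0.5757 0.2218 0.075 ]
pred box [291.4269929  203.03609594] [354.63486819 256.01052305]
row [293] sat row [98, 94, 103, 21, 29, 29, 28, 28, 29, 74, 132, 135, 134, 62, 28, 28, 29, 28, 28, 93, 91, 91] sat col [91, 91, 95, 93, 94, 95, 94, 97, 92, 32, 29, 28, 28, 26, 25, 28, 28, 26, 26, 25, 26, 28, 29, 26, 26, 28, 26, 29, 28, 29, 29, 28, 31, 34, 83, 95, 89, 95, 94] [162, 160, 156, 165, 163, 159, 158, 153, 158, 175, 176, 176, 176, 175, 175, 174, 175, 176, 175, 175, 175, 175, 177, 175, 177, 175, 174, 176, 176, 176, 176, 171, 138, 45, 102, 150, 154, 151, 147]
side spot 118 (np.float64(247.88983050847457), np.float64(155.45762711864407)) [0.5777 0.222  0.075 ]
pred box [219.91635865 141.80030449] [277.23439192 170.50898149]
row [220] sat row [142, 142, 150, 128, 124, 57, 30, 28, 31, 31, 29, 38, 91, 20, 34, 34, 36, 35, 35, 54, 138, 129, 128, 129] sat col [142, 144, 142, 139, 132, 175, 143, 134, 28, 34, 37, 36, 35, 35, 35, 36, 34, 34, 33, 59, 58, 42, 16, 9, 28, 23, 20, 141, 142, 140, 141, 139, 143] [147, 151, 147, 123, 231, 200, 123, 224, 243, 242, 243, 243, 243, 243, 243, 242, 243, 243, 245, 200, 163, 73, 32, 28, 27, 33, 26, 148, 135, 142, 147, 143, 139]
```

Emit:
{"api": "send_rows", "payload": {
  "increments": [
    {"gripper":-1,"linear":[0.0,-0.05,0.0],"delta_rot":[0,0,-0.05]},
    {"gripper":-1,"linear":[0.01,-0.095,0.0],"delta_rot":[0,0,-0.11]},
    {"gripper":-1,"linear":[0.01,-0.14,0.0],"delta_rot":[0,0,-0.17]},
    {"gripper":-1,"linear":[0.01,-0.185,-0.01],"delta_rot":[0,0,-0.23]},
    {"gripper":-1,"linear":[0.01,-0.23,-0.01],"delta_rot":[0,0,-0.29]},
    {"gripper":-1,"linear":[0.01,-0.27,-0.02],"delta_rot":[0,0,-0.34]},
    {"gripper":-1,"linear":[0.008,-0.31,-0.02],"delta_rot":[0,0,-0.39]},
    {"gripper":-1,"linear":[0.008,-0.343,-0.02],"delta_rot":[0,0,-0.39]}
  ]
}}

```text
clock: 1.7
position: [0.4377, -0.1864, 0.2107]
ee_rot: [-0.0, 0.8, 0.6, -0.0]
contact_force: [0.2, 0.9, 0.5]
width: 0.0851
gripper_force: 0.0
```

Emit:
{"api": "send_rows", "payload": {
  "increments": [
    {"gripper":-1,"linear":[0,0,0],"delta_rot":[0,0,0]},
    {"gripper":-1,"linear":[0,0,0],"delta_rot":[0,0,0]}
  ]
}}

```text
clock: 1.9
position: [0.4381, -0.1846, 0.2108]
ee_rot: [-0.001, 0.8, 0.6, -0.0]
contact_force: [0.1, 0.4, -0.6]
width: 0.0854
gripper_force: 0.0
```

```bash
cat > w.py <<'E'
from h import *
import sys
from scipy.spatial.transform import Rotation as Ro
s=get_state(); im=optics.get_image('wrist'); p=im['pixels']; K=np.array(im['K']); q=np.array(s['ee_rot'])
T=np.eye(4);T[:3,:3]=Ro.from_quat(q[[1,2,3,0]]).as_matrix();T[:3,3]=s['position']; W=T@np.array(im['T_tool_cam'])
C=np.linalg.inv(W); C=(K,C[:3,:3],C[:3,3])
np.savez('/tmp/w.npz',K=C[0],R=C[1],t=C[2]);cv2.imwrite('/tmp/w.png',p)
print('tcp',s['position'],q,'tool y',T[:3,1],'cam',W[:3,3])
f=sys.argv[1]
v=p.copy()
for P in ((.439,-.186,.13),): cv2.drawMarker(v,tuple(int(a) for a in proj(P,*C)),(255,0,255),1,12)
h=cv2.cvtColor(p,cv2.COLOR_BGR2HSV)
k=cv2.inRange(h,(2,190,90),(20,255,255))
for c in cv2.findContours(k,0,2)[0]:
    if cv2.contourArea(c)>60:
        r=cv2.minAreaRect(c); print('orange',cv2.contourArea(c),r,np.round(ray(r[0],*C,.13),4))
cv2.imwrite(f'pics/{f}.png',cv2.resize(v,(800,600)))
E
python3 w.py w1
```

```text
tcp [ 0.43811874 -0.18462334  0.2108132 ] [-8.23689471e-04  8.00054838e-01  5.99926310e-01 -1.39969251e-05] tool y [ 0.95994787 -0.28017549 -0.00133479] cam [ 0.45789298 -0.11794251  0.3534965 ]
```

View pics/w1.png

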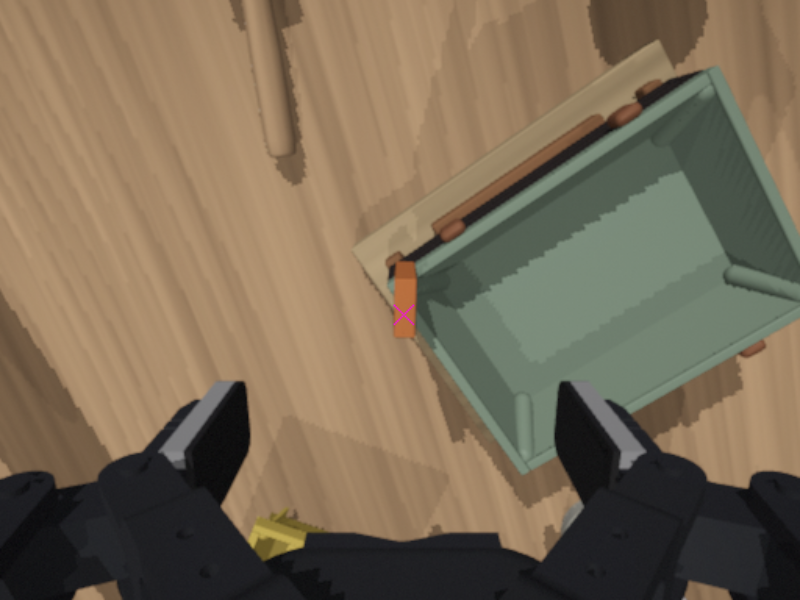

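The wrist view shows the ear's top face centred near (404,309), with its faces square to the closing line. Green rim corners are at (716,70) and (525,470).

Run:
```python
from h import *
z=np.load('/tmp/w.npz');C=(z['K'],z['R'],z['t'])
p=cv2.imread('/tmp/w.png');h=cv2.cvtColor(p,cv2.COLOR_BGR2HSV)
print(h[165:220:3,259].tolist()); print(h[200,248:270].tolist())
f=.64
for n,uv,zz in(('eartop',(404.5,308),.13),('c++',(716,70),.094),('c--',(525,471),.094)): print(n,np.round(ray(np.array(uv)*f,*C,zz),4))
```

```text
[[10, 21, 36], [11, 173, 153], [12, 175, 153], [11, 175, 153], [11, 174, 152], [12, 168, 184], [12, 168, 185], [12, 169, 184], [12, 167, 185], [12, 168, 184], [12, 166, 184], [12, 169, 184], [12, 168, 184], [12, 169, 183], [12, 169, 183], [12, 170, 183], [12, 169, 183], [14, 116, 150], [15, 95, 153]]
[[15, 96, 154], [15, 96, 151], [16, 100, 132], [14, 113, 102], [11, 161, 149], [12, 170, 182], [12, 166, 184], [12, 168, 184], [12, 168, 185], [12, 168, 184], [12, 168, 184], [12, 169, 183], [12, 168, 184], [12, 169, 183], [12, 170, 183], [12, 169, 183], [12, 170, 180], [12, 169, 154], [17, 86, 98], [60, 32, 88], [57, 32, 72], [60, 30, 68]]
eartop [ 0.4398 -0.1831  0.13  ]
c++ [ 0.608  -0.1231  0.094 ]
c-- [ 0.4764 -0.3075  0.094 ]
```

Emit:
{"api": "send_rows", "payload": {
  "increments": [
    {"gripper":-1,"linear":[0.002,0.0015,-0.03],"delta_rot":[0,0,0]},
    {"gripper":-1,"linear":[0.002,0.0015,-0.06],"delta_rot":[0,0,0]},
    {"gripper":-1,"linear":[0.002,0.0015,-0.085],"delta_rot":[0,0,0]},
    {"gripper":-1,"linear":[0.002,0.0015,-0.1],"delta_rot":[0,0,0]},
    {"gripper":-1,"linear":[0.002,0.0015,-0.108],"delta_rot":[0,0,0]},
    {"gripper":-1,"linear":[0.002,0.0015,-0.112],"delta_rot":[0,0,0]},
    {"gripper":0,"linear":[0.002,0.0015,-0.112],"delta_rot":[0,0,0]},
    {"gripper":0,"linear":[0.002,0.0015,-0.112],"delta_rot":[0,0,0]}
  ],
  "newtons": 30
}}

```text
clock: 2.75
position: [0.4412, -0.183, 0.1001]
ee_rot: [0.001, 0.799, 0.601, 0.0]
contact_force: [0.7, -0.6, -0.8]
width: 0.0591
gripper_force: 0.0
```

Emit:
{"api": "send_rows", "payload": {
  "increments": [
    {"gripper":0.3,"linear":[0,0,0],"delta_rot":[0,0,0]},
    {"gripper":0.3,"linear":[0,0,0],"delta_rot":[0,0,0]},
    {"gripper":0.5,"linear":[0,0,0],"delta_rot":[0,0,0]},
    {"gripper":0.5,"linear":[0,0,0],"delta_rot":[0,0,0]}
  ]
}}

```text
clock: 3.15
position: [0.4406, -0.183, 0.0995]
ee_rot: [0.0, 0.799, 0.601, 0.0]
contact_force: [0.4, 0.9, -0.3]
width: 0.0213
gripper_force: 0.0
```

```bash
python3 w.py w2
```

```text
tcp [ 0.44063891 -0.18301693  0.09952736] [2.38607202e-04 7.99497622e-01 6.00669197e-01 1.06742272e-04] tool y [ 9.60467139e-01 -2.78392917e-01  5.09765371e-04] cam [ 0.46008069 -0.11607858  0.24213617]
```

View pics/w2.png

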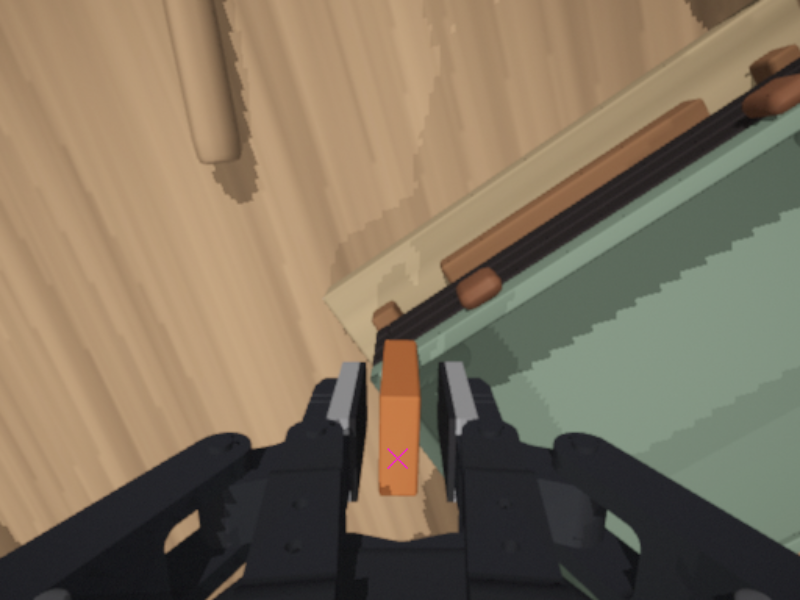

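The ear (x≈400) sits centred between the pads (365 and 440). Closing now.

Emit:
{"api": "send_rows", "payload": {
  "increments": [
    {"gripper":1,"linear":[0,0,0],"delta_rot":[0,0,0]},
    {"gripper":1,"linear":[0,0,0],"delta_rot":[0,0,0]},
    {"gripper":1,"linear":[0,0,0],"delta_rot":[0,0,0]},
    {"gripper":1,"linear":[0,0,0],"delta_rot":[0,0,0]},
    {"gripper":1,"linear":[0,0,0],"delta_rot":[0,0,0]}
  ],
  "newtons": 100
}}

```text
clock: 3.7
position: [0.4402, -0.183, 0.0995]
ee_rot: [-0.0, 0.799, 0.601, -0.0]
contact_force: [-2.7, -1.2, 3.9]
width: 0.0085
gripper_force: 97.8
```

```bash
cat > t.py <<'E'
from h import *
from scipy.spatial.transform import Rotation as Ro
c=np.array([.542,-.215]);y=np.radians(18.2);M=np.array([[np.cos(y),-np.sin(y)],[np.sin(y),np.cos(y)]])
far=np.r_[c+M@[.094,-.069],.094];ec=np.r_[c+M@[-.094,.069],.094]
d=(far-ec)/np.linalg.norm(far-ec); piv=far-.018*d; piv[2]=.08; a=np.array([-d[1],d[0],0])
tcp=np.array([.4405,-.183,.0995]); print('far',far,'ec',ec,'axis',a)
for th in (.02,.04,.06,.085):
    R=Ro.from_rotvec(a*th); f=lambda P:R.apply(P-piv)+piv
    print(th,'rot',np.round(a*th,4),'tcp shift',np.round(f(tcp)-tcp,4),'ec',np.round(f(ec)-ec,4),'far',np.round(f(far)-far,4))
E
python3 t.py
```

```text
far [ 0.65284848 -0.25118859  0.094     ] ec [ 0.43115152 -0.17881141  0.094     ] axis [0.31034882 0.95062275 0.        ]
0.02 rot [0.0062 0.019  0.    ] tcp shift [ 0.0004 -0.0001  0.0041] ec [ 0.0003 -0.0001  0.0043] far [ 0.0003 -0.0001 -0.0004]
0.04 rot [0.0124 0.038  0.    ] tcp shift [ 0.0009 -0.0003  0.0082] ec [ 0.0007 -0.0002  0.0086] far [ 0.0005 -0.0002 -0.0007]
0.06 rot [0.0186 0.057  0.    ] tcp shift [ 0.0015 -0.0005  0.0123] ec [ 0.0012 -0.0004  0.0129] far [ 0.0008 -0.0003 -0.0011]
0.085 rot [0.0264 0.0808 0.    ] tcp shift [ 0.0023 -0.0007  0.0173] ec [ 0.0019 -0.0006  0.0182] far [ 0.0011 -0.0003 -0.0016]
```

Emit:
{"api": "send_rows", "payload": {
  "increments": [
    {"gripper":1,"linear":[0.0002,0,0.002],"delta_rot":[0.0031,0.0095,0]},
    {"gripper":1,"linear":[0.0004,-0.0001,0.0041],"delta_rot":[0.0062,0.019,0]},
    {"gripper":1,"linear":[0.0006,-0.0002,0.0061],"delta_rot":[0.0093,0.0285,0]},
    {"gripper":1,"linear":[0.0009,-0.0003,0.0082],"delta_rot":[0.0124,0.038,0]},
    {"gripper":1,"linear":[0.0012,-0.0004,0.0103],"delta_rot":[0.0155,0.0475,0]},
    {"gripper":1,"linear":[0.0015,-0.0005,0.0123],"delta_rot":[0.0186,0.057,0]},
    {"gripper":1,"linear":[0.0019,-0.0006,0.0148],"delta_rot":[0.0225,0.069,0]},
    {"gripper":1,"linear":[0.0023,-0.0007,0.0173],"delta_rot":[0.0264,0.081,0]}
  ]
}}

```text
clock: 4.5
position: [0.4426, -0.1832, 0.1168]
ee_rot: [-0.036, 0.799, 0.6, -0.025]
contact_force: [-2.8, 0.1, -2.3]
width: 0.0085
gripper_force: 97.4
```

Emit:
{"api": "send_rows", "payload": {
  "increments": [
    {"gripper":1,"linear":[0,0,0],"delta_rot":[0,0,0]},
    {"gripper":1,"linear":[0,0,0],"delta_rot":[0,0,0]},
    {"gripper":1,"linear":[0,0,0],"delta_rot":[0,0,0]}
  ]
}}

```text
clock: 4.8
position: [0.4428, -0.1834, 0.1167]
ee_rot: [-0.035, 0.799, 0.6, -0.024]
contact_force: [-2.7, -0.6, -0.8]
width: 0.0084
gripper_force: 97.7
```

Run:
```python
from h import *
p,K,R,t=cam('side'); o=cv2.imread('/tmp/side.png')
f=lambda q:cv2.resize(q[195:300,205:345],None,fx=4,fy=4,interpolation=cv2.INTER_CUBIC)
cv2.imwrite('pics/tilt.png',cv2.resize(np.hstack([f(o),f(p)]),(800,300)))
s=get_state();print(s['position'],s['contact_force'],s['moment'])
```

```text
[ 0.44282645 -0.18345385  0.11664739] [-3.0798313  -0.3177627  -0.97916138] [ 0.10963143  0.51996454 -0.1270576 ]
```

View pics/tilt.png

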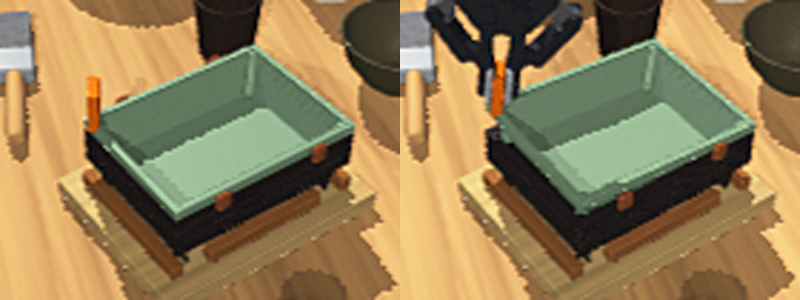

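Left half shows before, right half now: the ear corner is raised, the far corner at (754,128) is still down and the pile hasn't moved. I pause briefly, then lift.

Emit:
{"api": "send_rows", "payload": {
  "increments": [
    {"gripper":1,"linear":[0,0,0],"delta_rot":[0,0,0]},
    {"gripper":1,"linear":[0,0,0],"delta_rot":[0,0,0]},
    {"gripper":1,"linear":[0,0,0],"delta_rot":[0,0,0]},
    {"gripper":1,"linear":[0,0,0],"delta_rot":[0,0,0]},
    {"gripper":1,"linear":[0,0,0],"delta_rot":[0,0,0]},
    {"gripper":1,"linear":[0,0,0],"delta_rot":[0,0,0]},
    {"gripper":1,"linear":[0,0,0],"delta_rot":[0,0,0]},
    {"gripper":1,"linear":[0,0,0],"delta_rot":[0,0,0]}
  ]
}}

```text
clock: 5.65
position: [0.4428, -0.1835, 0.1167]
ee_rot: [-0.035, 0.799, 0.6, -0.024]
contact_force: [-2.9, 1.4, -0.5]
width: 0.0083
gripper_force: 97.9
```

Emit:
{"api": "send_rows", "payload": {
  "increments": [
    {"gripper":1,"linear":[0,0,0.002],"delta_rot":[0,0,0]},
    {"gripper":1,"linear":[0,0,0.005],"delta_rot":[0,0,0]},
    {"gripper":1,"linear":[0,0,0.008],"delta_rot":[0,0,0]},
    {"gripper":1,"linear":[0,0,0.012],"delta_rot":[0,0,0]},
    {"gripper":1,"linear":[0,0,0.016],"delta_rot":[0,0,0]},
    {"gripper":1,"linear":[0,0,0.02],"delta_rot":[0,0,0]},
    {"gripper":1,"linear":[0,0,0.025],"delta_rot":[0,0,0]},
    {"gripper":1,"linear":[0,0,0.03],"delta_rot":[0,0,0]}
  ]
}}

```text
clock: 6.45
position: [0.4429, -0.1836, 0.1471]
ee_rot: [-0.035, 0.799, 0.6, -0.024]
contact_force: [0.6, 0.1, -1.8]
width: 0.0089
gripper_force: 97.8
```

Emit:
{"api": "send_rows", "payload": {
  "increments": [
    {"gripper":1,"linear":[0,0,0.007],"delta_rot":[0,0,0]},
    {"gripper":1,"linear":[0,0,0.015],"delta_rot":[0,0,0]},
    {"gripper":1,"linear":[0,0,0.025],"delta_rot":[0,0,0]},
    {"gripper":1,"linear":[0,0,0.035],"delta_rot":[0,0,0]},
    {"gripper":1,"linear":[0,0,0.05],"delta_rot":[0,0,0]},
    {"gripper":1,"linear":[0,0,0.065],"delta_rot":[0,0,0]},
    {"gripper":1,"linear":[0,0,0.075],"delta_rot":[0,0,0]},
    {"gripper":1,"linear":[0,0,0.08],"delta_rot":[0,0,0]}
  ]
}}

```text
clock: 7.25
position: [0.4433, -0.1838, 0.228]
ee_rot: [-0.034, 0.799, 0.6, -0.024]
contact_force: [0.1, 0.9, -2.3]
width: 0.0088
gripper_force: 97.9
```

Emit:
{"api": "send_rows", "payload": {
  "increments": [
    {"gripper":1,"linear":[0,0,0.01],"delta_rot":[-0.005,-0.015,0]},
    {"gripper":1,"linear":[0,0,0.015],"delta_rot":[-0.013,-0.04,0]},
    {"gripper":1,"linear":[0,0,0.02],"delta_rot":[-0.02,-0.065,0]},
    {"gripper":1,"linear":[0,0,0.02],"delta_rot":[-0.0264,-0.081,0]},
    {"gripper":1,"linear":[0,0,0.02],"delta_rot":[-0.0264,-0.081,0]},
    {"gripper":1,"linear":[0,0,0.02],"delta_rot":[-0.0264,-0.081,0]}
  ]
}}

```text
clock: 7.85
position: [0.4424, -0.1834, 0.2464]
ee_rot: [-0.0, 0.8, 0.601, -0.0]
contact_force: [0.2, 0.5, -2.3]
width: 0.0087
gripper_force: 97.8
```

```bash
cat > c.py <<'E'
from h import *
import sys
s=get_state();print(s['clock'],s['position'],s['ee_rot'],s['contact_force'],s['moment'])
v=[]
for n in('scene','side'):
    p,K,R,t=cam(n);v.append(p);cv2.imwrite(f'/tmp/{n}_{sys.argv[1]}.png',p)
cv2.imwrite(f'pics/{sys.argv[1]}.png',cv2.resize(np.hstack(v),(800,300)) if len(sys.argv)<3 else 0*v[0])
E
python3 c.py lift
```

```text
7.85 [ 0.44244773 -0.18342738  0.24639439] [-1.57010878e-04  7.99508755e-01  6.00654412e-01 -5.43540277e-05] [ 0.19545033  0.51610995 -2.25043246] [0.02760854 0.24575895 0.00136439]
```

View pics/lift.png

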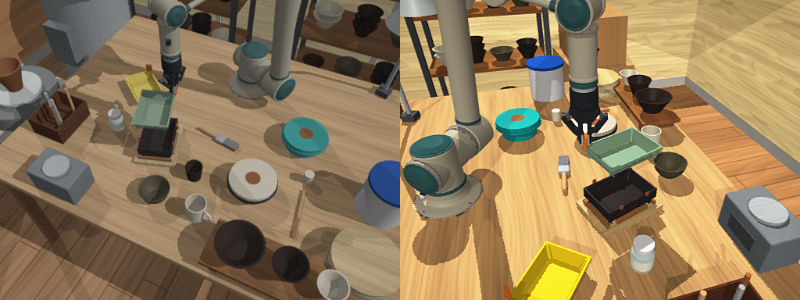

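The tray is off and the pile is still in its cradle. Carrying it to the wheel.

Emit:
{"api": "send_rows", "payload": {
  "increments": [
    {"gripper":1,"linear":[0.0,0.008,0],"delta_rot":[0,0,0]},
    {"gripper":1,"linear":[0.002,0.022,0],"delta_rot":[0,0,0]},
    {"gripper":1,"linear":[0.004,0.04,0],"delta_rot":[0,0,0]},
    {"gripper":1,"linear":[0.006,0.065,0],"delta_rot":[0,0,0]},
    {"gripper":1,"linear":[0.008,0.09,0],"delta_rot":[0,0,0]},
    {"gripper":1,"linear":[0.01,0.115,0],"delta_rot":[0,0,0]},
    {"gripper":1,"linear":[0.012,0.14,0],"delta_rot":[0,0,0]},
    {"gripper":1,"linear":[0.014,0.165,0],"delta_rot":[0,0,0]}
  ]
}}

```text
clock: 8.75
position: [0.4566, -0.0163, 0.2466]
ee_rot: [-0.0, 0.799, 0.601, 0.0]
contact_force: [0.1, 0.8, -2.3]
width: 0.0084
gripper_force: 97.8
```

Emit:
{"api": "send_rows", "payload": {
  "increments": [
    {"gripper":1,"linear":[0.002,0.025,0],"delta_rot":[0,0,0]},
    {"gripper":1,"linear":[0.004,0.05,0],"delta_rot":[0,0,0]},
    {"gripper":1,"linear":[0.006,0.075,0],"delta_rot":[0,0,0]},
    {"gripper":1,"linear":[0.008,0.1,0],"delta_rot":[0,0,0]},
    {"gripper":1,"linear":[0.01,0.125,0],"delta_rot":[0,0,0]},
    {"gripper":1,"linear":[0.012,0.15,0],"delta_rot":[0,0,0]},
    {"gripper":1,"linear":[0.014,0.175,0],"delta_rot":[0,0,0]},
    {"gripper":1,"linear":[0.016,0.2,0],"delta_rot":[0,0,0]}
  ]
}}

```text
clock: 9.55
position: [0.4721, 0.1838, 0.2465]
ee_rot: [-0.001, 0.799, 0.601, 0.0]
contact_force: [0.2, -0.6, -2.9]
width: 0.0084
gripper_force: 97.8
```

Emit:
{"api": "send_rows", "payload": {
  "increments": [
    {"gripper":1,"linear":[0.001,0.02,0],"delta_rot":[0,0,0]},
    {"gripper":1,"linear":[0.002,0.04,-0.005],"delta_rot":[0,0,0]},
    {"gripper":1,"linear":[0.002,0.055,-0.01],"delta_rot":[0,0,0]},
    {"gripper":1,"linear":[0.003,0.065,-0.017],"delta_rot":[0,0,0]},
    {"gripper":1,"linear":[0.003,0.07,-0.024],"delta_rot":[0,0,0]},
    {"gripper":1,"linear":[0.003,0.072,-0.029],"delta_rot":[0,0,0]},
    {"gripper":1,"linear":[0.003,0.072,-0.031],"delta_rot":[0,0,0]},
    {"gripper":1,"linear":[0.003,0.072,-0.031],"delta_rot":[0,0,0]}
  ]
}}

```text
clock: 10.35
position: [0.4757, 0.2527, 0.2152]
ee_rot: [0.0, 0.8, 0.6, -0.001]
contact_force: [0.6, -0.2, -2.9]
width: 0.0087
gripper_force: 97.8
```

Emit:
{"api": "send_rows", "payload": {
  "increments": [
    {"gripper":1,"linear":[0,0,0],"delta_rot":[0,0,0]},
    {"gripper":1,"linear":[0,0,0],"delta_rot":[0,0,0]},
    {"gripper":1,"linear":[0,0,0],"delta_rot":[0,0,0]}
  ]
}}

```text
clock: 10.65
position: [0.4761, 0.2532, 0.216]
ee_rot: [0.0, 0.8, 0.601, 0.0]
contact_force: [0.0, -0.4, -3.2]
width: 0.0086
gripper_force: 97.8
```

Run:
```python
from h import *
s=get_state();print(s['clock'],s['position'],s['ee_rot'],s['contact_force'],s['moment'])
v=[]
for n in('scene','side'):
    p,K,R,t=cam(n);cv2.imwrite(f'/tmp/{n}_f.png',p)
    h=cv2.cvtColor(p,cv2.COLOR_BGR2HSV)
    b=(270,140,390,260) if n=='scene' else (190,70,320,200)
    k=cv2.inRange(h,(45,30,50),(85,140,255))[b[1]:b[3],b[0]:b[2]]
    c=max(cv2.findContours(k,0,2,offset=(b[0],b[1]))[0],key=cv2.contourArea)
    q=cv2.approxPolyDP(cv2.convexHull(c),3,True)[:,0];print(n,[(a.tolist(),np.round(ray(a,K,R,t,.21),3).tolist()) for a in q])
    cr=cv2.resize(p[b[1]:b[1]+120,b[0]:b[0]+120],(400,400),interpolation=cv2.INTER_CUBIC);v.append(cr)
cv2.imwrite('pics/fin.png',np.hstack(v))
```

```text
10.65 [0.4761002  0.25318133 0.21600587] [1.59494193e-04 7.99607668e-01 6.00522613e-01 3.78188725e-04] [ 0.02959208 -0.42215324 -3.23451338] [ 0.08439586  0.17745032 -0.06996734]
scene [([306, 175], [0.516, 0.13, 0.21]), ([345, 177], [0.475, 0.235, 0.21]), ([352, 182], [0.484, 0.259, 0.21]), ([352, 232], [0.647, 0.313, 0.21]), ([345, 235], [0.664, 0.3, 0.21]), ([302, 228], [0.692, 0.188, 0.21])]
side [([284, 119], [0.685, 0.182, 0.21]), ([278, 129], [0.644, 0.121, 0.21]), ([239, 141], [0.514, 0.081, 0.21]), ([218, 129], [0.473, 0.171, 0.21]), ([213, 121], [0.47, 0.23, 0.21]), ([257, 105], [0.635, 0.309, 0.21])]
```

View pics/fin.png

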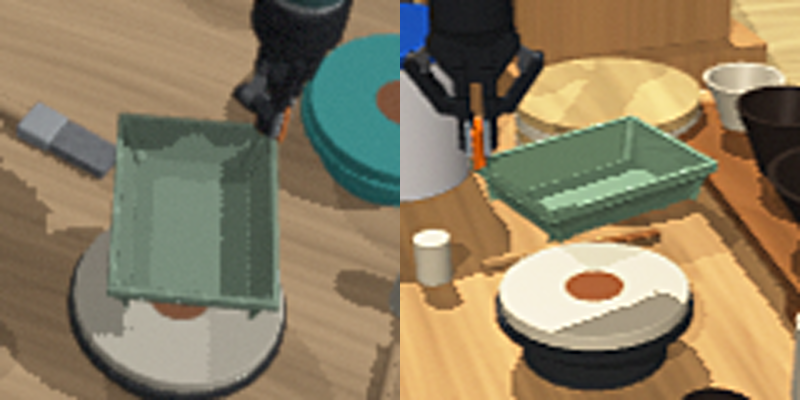

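The tray hangs over the disc in both views. I check levelness by triangulating the rim corners.

```bash
python3 - <<'E'
from h import *
Z=[np.load(f'/tmp/{n}.npz') for n in('scene','side')];P=[z['K']@np.c_[z['R'],z['t']] for z in Z]
s=np.array([[119,117],[110,297],[279,303]])*.3+[270,140]; d=(np.array([[550,215],[716,165],[632,118]])-[400,0])*.3+[190,70]
X=cv2.triangulatePoints(P[0],P[1],s.T.astype(float),d.T.astype(float));X=(X[:3]/X[3]).T;print(np.round(X,4))
print('centre',(X[0]+X[2])/2,'x len',np.linalg.norm(X[1]-X[0]),'y len',np.linalg.norm(X[2]-X[1]))
n=np.cross(X[1]-X[0],X[2]-X[1]);n/=np.linalg.norm(n);print('tilt deg',np.degrees(n[:2]))
E
python3 w.py w3 | head -1
python3 - <<'E'
import cv2;cv2.imwrite('pics/w3.png',cv2.imread('pics/w3.png'))
E
```

```text
[[0.5144 0.1283 0.2069]
 [0.6905 0.1909 0.2036]
 [0.6425 0.3152 0.2071]]
centre [0.57846373 0.22174077 0.20701443] x len 0.1868393859049679 y len 0.13326959638276267
tilt deg [ 1.47564346 -1.06160906]
tcp [0.47601615 0.25327703 0.21590304] [1.15751990e-04 7.99550302e-01 6.00599047e-01 2.92797872e-04] tool y [ 9.60418231e-01 -2.78561542e-01  5.36807323e-04] cam [0.49544819 0.32015212 0.35854262]
```

View pics/w3.png

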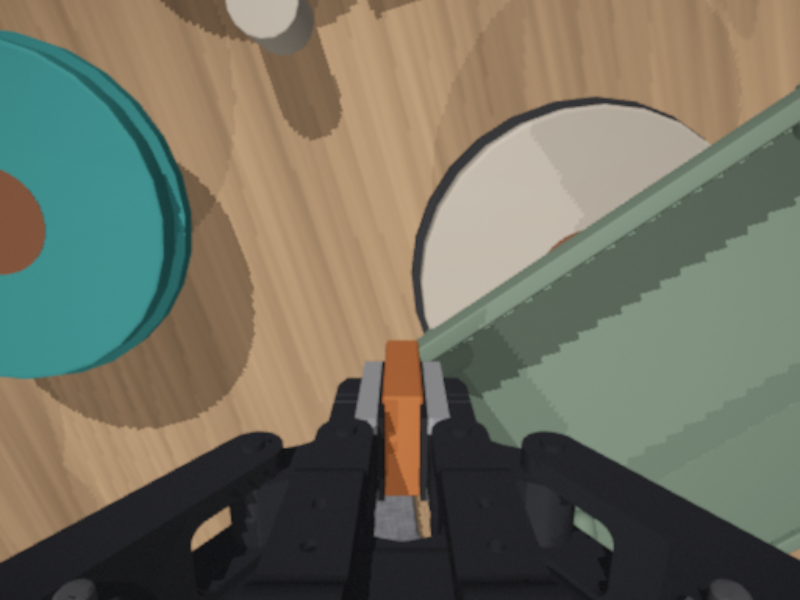

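Far-corner sag is about 1.5° and the centring is within 2 mm. I correct the tilt and settle.

Emit:
{"api": "send_rows", "payload": {
  "increments": [
    {"gripper":1,"linear":[0,0,0],"delta_rot":[-0.004,-0.011,0]},
    {"gripper":1,"linear":[-0.001,0,0],"delta_rot":[-0.007,-0.022,0]},
    {"gripper":1,"linear":[-0.001,0,0],"delta_rot":[-0.007,-0.022,0]},
    {"gripper":1,"linear":[-0.001,0,0],"delta_rot":[-0.007,-0.022,0]},
    {"gripper":1,"linear":[-0.001,0,0],"delta_rot":[-0.007,-0.022,0]},
    {"gripper":1,"linear":[-0.001,0,0],"delta_rot":[-0.007,-0.022,0]},
    {"gripper":1,"linear":[-0.001,0,0],"delta_rot":[-0.007,-0.022,0]},
    {"gripper":1,"linear":[-0.001,0,0],"delta_rot":[-0.007,-0.022,0]}
  ]
}}

```text
clock: 11.6
position: [0.4749, 0.2534, 0.2156]
ee_rot: [0.009, 0.799, 0.601, 0.007]
contact_force: [0.3, 0.1, -2.7]
width: 0.0084
gripper_force: 97.8
```

Run:
```python
from h import *
v=[]
for n,b in(('scene',(270,140)),('side',(190,70))):
    p=cam(n)[0]; v.append(cv2.resize(p[b[1]:b[1]+120,b[0]:b[0]+120],(400,400),interpolation=cv2.INTER_CUBIC))
    o=cv2.imread(f'/tmp/{n}.png');cv2.imwrite(f'/tmp/{n}_g.png',p)
    # have bystanders / pile moved? corr. patches
    if n=='side':
        for nm,(x,y,w,hh) in dict(teacup=(270,185,30,26),bowl=(323,195,48,34),brush=(200,197,20,50),jar=(293,298,36,52),mug=(306,160,30,36),cradle=(228,262,110,38)).items():
            q=o[y:y+hh,x:x+w];r=cv2.matchTemplate(p[y-6:y+hh+6,x-6:x+w+6],q,cv2.TM_CCOEFF_NORMED);_,m,_,l=cv2.minMaxLoc(r);print(nm,round(m,3),(l[0]-6,l[1]-6))
cv2.imwrite('pics/fin2.png',np.hstack(v)); s=get_state();print(s['clock'],s['position'],np.abs(s['qd']).max())
```

```text
teacup 0.946 (0, 0)
bowl 0.999 (0, 0)
brush 0.999 (0, 0)
jar 0.954 (0, 0)
mug 0.999 (0, 0)
cradle 0.859 (0, 0)
11.7 [0.47493259 0.25336568 0.2156206 ] 0.0010112854254720176
```

View pics/fin2.png

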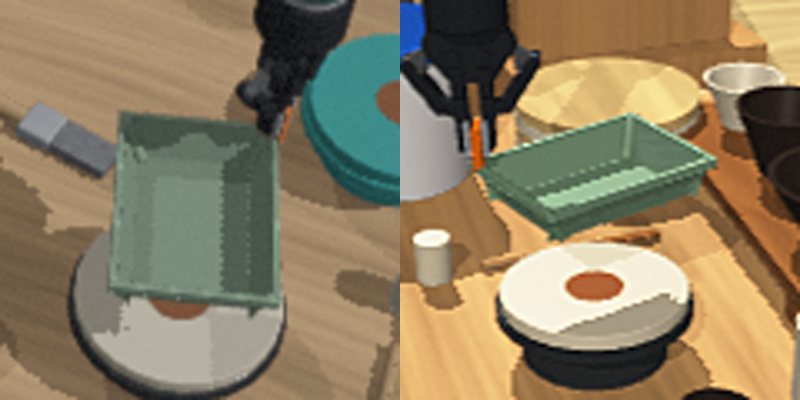

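The tray looks level and still over the disc, and nothing else has moved. Handing in.

```bash
python3 -c "from rig import sign_off; print(sign_off())"
```

```text
the job is handed in; nothing more can be done
None
```

I peeled the green tray off the pile corner first, lifted it clear, and handed the job in at about 12 s with it held over the plaster disc: centred to about 2 mm, roughly 9–10 cm up, still, and level by eye after I corrected a measured 1.5–2° sag. The items I checked (teacup, bowl, mug, jar, brush and cradle) had not moved, but I viewed 11 pictures, one over the limit of 10.

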